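Lock the moulder spindle with its slotted disc and lock bar

TASK

Lock the spindle of the green unit on the bench: push the upright pin on the steel disc round until the slot in the disc's rim faces the lock bar, then push the bar's upright tab towards the disc until the bar is fully home in the slot. Only push, gently, with the fingertips or the outside of the fingers; grip nothing, leave the loose things lying where they are, and finish with the hand clear.

Things in the scene. Friction and masses are not known exactly. Their poses are not given: they have to be found in the camera images.
- spindle (a point): Spindle axis at the locking disc's top face, 97 mm above the bench; fixed in the green unit (base plate 290 x 150 x 20 mm, housing, bracket under the bar), whose place and heading vary. z is up; +x points level from the spindle along the lock bar to its tab. On the disc's centre: a 32 mm round nut 10 mm high, and the 20 mm spindle end 18 mm high.
- disc (a joint): Turn of the level steel disc (140 mm diameter, 12 mm thick) about the spindle, rad, anticlockwise from above positive. 0 and every full turn (6.283): slot faces the bar. Turns either way without stop, drag about 0.1 N m (2 N at the pin), stays where left. The bar, once in the slot, locks it.
- disc_slot (a point): Middle of the slot's mouth at the rim, 70 mm from the axis, at the disc's top face; turns with the disc. The one radial slot is 16 mm wide and reaches in to 36 mm from the axis; its mouth flares to 28 mm over the outer 10 mm, so the bar centres itself if the disc is within about 0.1 rad.
- disc_pin (a point): Centre of the top of the upright steel pin by which the disc is turned: 14 mm diameter, 40 mm tall above the disc (top 137 mm above the bench), 55 mm from the spindle axis, on the opposite side from the slot; turns with the disc.
- bar (a joint): Travel of the steel lock bar (12 x 12 mm, round nose) towards the spindle, m: 0 fully out, 0.040 fully home (tab against the bridge). Slides level along the spindle point's -x, drag about 2.5 N, stays where left. At 0 its nose is 78 mm from the spindle axis, 8 mm outside the disc, whose solid rim stops it.
- bar_tab (a point): Centre of the upright steel tab on the bar's outer end: 12 mm thick along the bar, 40 wide, 40 tall (97 to 137 mm above the bench). 134 mm from the spindle axis at bar 0, 94 mm at 0.040. Steel bridge over the bar 76 to 88 mm from the axis, top 104 mm above the bench; guide rails beside the bar reach 98 mm.
- collar: Loose steel spacer ring, 36 mm diameter, 22 mm high, lying on the unit's base plate on the side away from the bar; leave alone. Origin at the centre of its underside.
- spanner: Loose steel spanner, 170 mm long, lying on the bench; leave alone. Origin midway along it, x along its length.
- tin: Loose closed metal tin, 68 mm diameter, 85 mm high, standing on the bench; leave alone. Origin at the centre of its underside.
- offcut: Loose offcut of light wood, 110 x 60 x 35 mm, on the bench; leave alone. Origin at the centre of its underside.

How it is judged (in metres and radians):
On the way:
1. the disc is turned so that its slot faces the bar, the bar not yet in (y of disc_slot in the frame of spindle between -0.009 and 0.009 m and x of disc_slot in the frame of spindle above 0.05 m and value of joint bar below 0.03 m), for 0.1 s.
At the end, for the whole second after the job is handed in: the bar is within 5 mm of fully home (at least 35 of its 40 mm) in the disc's slot, the slot facing the bar within 9 mm at the rim, disc and bar at rest, and the four loose things within 20 mm of where they were (y of disc_slot in the frame of spindle between -0.009 and 0.009 m and x of disc_slot in the frame of spindle above 0.05 m and value of joint bar above 0.035 m and velocity of joint bar between -0.01 and 0.01 m/s and velocity of joint disc between -0.05 and 0.05 rad/s and distance of each of collar, spanner, tin, offcut from where it was at the start of the episode below 0.02 m); the robot touches nothing.
It fails at once if a loose thing (collar, spanner, tin or offcut) was lifted or pushed away (20 mm) (distance of any of collar, spanner, tin, offcut from where it was at the start of the episode above 0.02 m).
It fails at once if the disc was gripped or pushed roughly (over 40 N) (contact force between the fingers and disc above 40 N).
It fails at once if the bar was gripped or pushed roughly (over 40 N) (contact force between the fingers and bar above 40 N).
It also fails if it takes over 64 s, if anything falls off the work surface, if the arm or the gripper's body presses on something with over 40 N, if the wrist force passes 120 N, or if a joint passes its speed limit or range.

ROBOT

A 6-joint arm with a two-finger parallel gripper is mounted at the origin on the work surface. World frame = base frame: x ahead of the robot, y to its left, z up, the work surface at z = 0. Lengths are in m, angles in degrees, forces in N, time in s.
With the tool pointing down it reaches from about 0.325 to 0.9 m from the base axis. Payload 3.5 kg.
Tool frame: the origin (TCP) lies on the mounting face of the last link; the fingertips stand 173 mm ahead of it and the grasp point (between the pads) lies 155 mm ahead of it; z points along the fingers, y is the line along which they close (so a half turn about z gives the same grasp; the last joint's range is limited). The gripper opens to 85 mm and grips with 20 to 120 N. Pads are 22 mm wide; open, the fingers measure 114 mm over their backs; the gripper's body (76 mm by 85 mm) begins 54 mm behind the grasp point. The pads swing forward as they close: fully open they stand 13 mm farther back than shut.
Start: joints at [69.305, 15.837, -1.513, 72.651, 0, 84.076], TCP at [0.159, 0.604, 0.405] pointing down, gripper open.
Joint ranges: [-178.77, 178.77], [-48.84, 107.48], [-61.69, 71.31], [-111.58, 123.2], [-90, 87.43], [-180, 180]. Speed limits (degrees/s): [147.25, 147.25, 180, 180, 180, 180].

INTERFACE

Orientations are given as a 3x3 rotation matrix whose columns are the frame's x, y, z axes.
In Python, from workcell import ctrl gives the robot as it stands.
- The arm moves only by the tool play_rows, never from a script. Its argument "motion" is a list of rows, each a list of 7 numbers: the closure in counts, from 0 (fully open) to 255 (shut), then the shift along the world's x, y, z in mm, then the turn, a rotation vector about the world's x, y, z in degrees. A call has 1 to 10 rows; each row is the pose to reach, as a shift and turn from the pose commanded when the call began; what a row does not reach only later rows make up. A row lasts 1/8 s, in which the tool goes at most 62.5 mm and 10.7 degrees, less where a joint would pass 70% of its speed; a pose out of reach is approached as far as the arm can. A call with a gripper value outside its range is refused whole. The fingers move at their own pace and stop on an object; the grip force is fixed at half the most. Time passes only in rows, so rows that repeat a pose let the fingers close. It gives the time, the measured TCP pose, the force, the opening and the grip force at its end, in the units of the state.
- ctrl.sense(): the state, without advancing time (a new reading comes with each control period).
- ctrl.get_image(name): name is "side" or "top" or "wrist"; returns (picture, depth): 420x560x3 uint8, red, green, blue; 420x560 float32, m along the optical axis (not along the pixel's ray), 0 where there is no reading.
- ctrl.camera_info(name): a dict with "fx", "fy", "cx", "cy" (pixels), "T" (4x4, takes a point from camera to world coordinates). Camera axes: x right, y down, z forward; pixel columns grow to the right and rows downward; lengths in m; the calibration is good to about 2 mm. The wrist camera is an equidistant fisheye: a pixel r from the principal point sees the ray r / f radians off the axis. A picture is of the moment at which its call begins: read the wrist's pose just before it. camera_info takes no time and is no camera call; for the wrist camera it gives the pose at the moment of the call.
- ctrl.hand_in(): hands the job in; it is judged then, once.
Trained networks look in the newest picture that a camera, given by its name, has taken for a name from the list of things; names that differ only in an ending like _2 or _b are one class to them, and where a whole thing is asked for, a point or a joint stands for the part that bears it (a point fixed in the world has none). Each returns a list of dicts, best first, with "p" (0 to 1); they miss things now and then, are a little off and sometimes report something else, mostly with a low value. They report only what shows in the picture. A call takes as long as a camera call.
- ctrl.search_frame(camera, target): "xy" ([column, row] in pixels, amid what is visible of it).
- ctrl.outline_of(camera, target): "region" (420x560 bool, what is visible of it) and "xy" ([column, row] in pixels, amid what is visible of it).
- ctrl.place_of(camera, target): "xy" ([column, row] in pixels: a listed point, or the origin of a listed thing).
The state is a dict: "t": time; "joints": joint angles; "qvel": joint speeds; "tau": joint torques, N m; "tool_pos": TCP position; "tool_rot": TCP orientation; "force": force on the tool from outside, world axes, zero at the start; "ft_torque": the same for the moment, N m; "gripper_width": finger opening in m; "grasp_force": force on a finger pad.
Only numpy, scipy, OpenCV 4.12 (cv2) and the standard library are available. Lean on these libraries where they do the work, as an engineer would, in place of code of your own. Each camera call takes 0.05 s, during which the arm holds its last target. There are 200 camera calls.

## Working session

There is one attempt and no reset: what is moved stays moved. The work goes in short steps, Python scripts to look and compute and a tool call to move; the robot and the scene stay as the last step left them, time stands still between calls to the robot, and variables do not carry over. Pictures are saved under pics/ and viewed, at most 10 in all, crops included, and the job is handed in when it is done.

Besides the shell and the picture viewer there is one more tool, called in YAML: its name, and indented under it one key for each argument. play_rows: Moves the arm, as the interface text tells. Its arguments: {"type":"object","properties":{"motion":{"type":"array","items":{"type":"array","items":{"type":"number"}}}},"required":["motion"]}

```bash
mkdir -p pics
cat > h.py <<'E'
import numpy as np, cv2
from workcell import ctrl
def snap(n,f):
    im,d=ctrl.get_image(n); cv2.imwrite('pics/'+f,im[:,:,::-1]); return im,d
def ray(n,xy):
    c=ctrl.camera_info(n); x=(xy[0]-c['cx'])/c['fx']; y=(xy[1]-c['cy'])/c['fy']; T=np.array(c['T'])
    if n=='wrist':
        r=np.hypot(x,y); s=np.sin(r)/max(r,1e-9); v=np.array([x*s,y*s,np.cos(r)])
    else: v=np.array([x,y,1.])
    return T[:3,3],T[:3,:3]@v
def atz(n,xy,z):
    o,v=ray(n,xy); return o+v*(z-o[2])/v[2]
E
python3 - <<'E'
from h import *
np.set_printoptions(precision=4,suppress=True)
Z=dict(spindle=.097,disc_slot=.097,disc_pin=.137,bar_tab=None,collar=.02,spanner=0,tin=0,offcut=0)
for n in('top','side'):
    snap(n,n+'0.png')
    for k,z in Z.items():
        for r in ctrl.place_of(n,k)[:2]:
            print(n,k,round(r['p'],2),np.round(r['xy'],1),atz(n,r['xy'],.117 if z is None else z))
    print(ctrl.camera_info(n)['T'])
s=ctrl.sense();print(s['t'],s['tool_pos'],s['tool_rot'],s['force'])
E
```

```text
top spindle 0.74 [290.4 213.8] [ 0.5217 -0.039   0.097 ]
top spindle 0.16 [415.  250.9] [ 0.4263 -0.3728  0.097 ]
top disc_slot 0.6 [269.8 194.3] [0.5736 0.0168 0.097 ]
top disc_pin 0.76 [306.1 221.8] [ 0.498  -0.0781  0.137 ]
top bar_tab 0.64 [338.8 206.3] [ 0.5415 -0.1661  0.117 ]
top bar_tab 0.6 [412.2 254.6] [ 0.4163 -0.3593  0.117 ]
top collar 0.42 [249.1 225.4] [0.4938 0.0738 0.02  ]
top spanner 0.68 [398.6 177.9] [ 0.6382 -0.3569  0.    ]
top tin 0.92 [412.2 256.6] [ 0.4112 -0.3932  0.    ]
top offcut 0.92 [129.6 207.9] [0.5411 0.417  0.    ]
[[ 0.0109 -0.9956  0.0933  0.4098]
 [-0.9998 -0.0123 -0.0144  0.0236]
 [ 0.0155 -0.0931 -0.9955  1.4355]
 [ 0.      0.      0.      1.    ]]
side spindle 0.67 [292.6 199.5] [ 0.5317 -0.0461  0.097 ]
side disc_slot 0.56 [267.2 211.6] [0.5767 0.0108 0.097 ]
side disc_pin 0.97 [312.6 184.4] [ 0.4908 -0.066   0.137 ]
side bar_tab 0.78 [297.9 159.9] [ 0.5519 -0.1758  0.117 ]
side collar 0.64 [295.9 258.9] [0.4926 0.0639 0.02  ]
side spanner 0.58 [281.1 153.1] [ 0.6442 -0.3538  0.    ]
side tin 0.86 [350.2 156.4] [ 0.4345 -0.4001  0.    ]
side offcut 0.63 [217.  416.2] [0.5401 0.421  0.    ]
[[-0.9636 -0.1976  0.1803  0.379 ]
 [-0.2667  0.6575 -0.7047  0.6399]
 [ 0.0207 -0.7271 -0.6862  0.7185]
 [ 0.      0.      0.      1.    ]]
0.9 [0.1594 0.6043 0.4047] [[-0.9669  0.255  -0.    ]
 [ 0.255   0.9669  0.    ]
 [ 0.      0.     -1.    ]] [0.122  0.1049 0.8809]
```

View pics/top0.png

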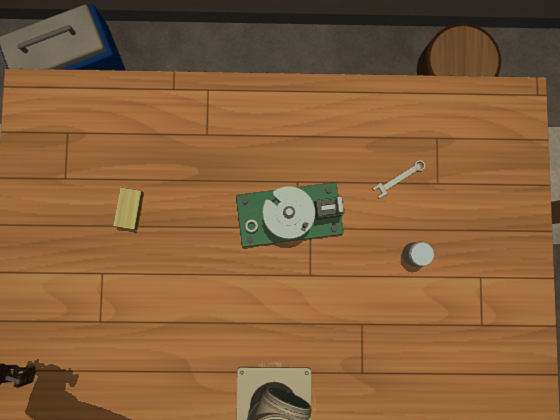

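View pics/side0.png

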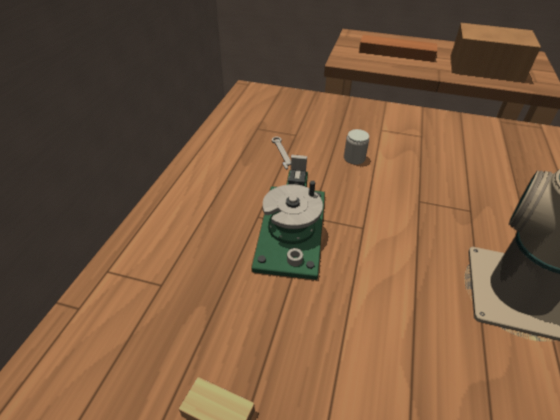

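The top view shows the disc centred near (290,213), its slot at (270,196), the pin at (306,224), the tab at (340,206) and the collar at (251,226). The side view agrees. The slot needs about -131° (clockwise), which carries the pin round the robot side. I'll move in for a wrist view.

play_rows:
  motion:
    - [255,13,-27,0,0,0,-1]
    - [255,40,-80,0,0,0,-3]
    - [255,66,-134,0,0,0,-6]
    - [255,92,-188,0,0,0,-9]
    - [255,118,-242,0,0,0,-12]
    - [255,144,-296,0,0,0,-15]
    - [255,170,-350,0,0,0,-18]
    - [255,196,-404,0,0,0,-21]
    - [255,222,-456,0,0,0,-24]
    - [255,240,-490,0,0,0,-27]

```text
t: 2.15
tool_pos: [0.4, 0.1122, 0.4051]
tool_rot: [[-0.743, 0.669, 0.001], [0.669, 0.743, 0.0], [-0.001, 0.001, -1.0]]
force: [1.7, 0.6, -0.4]
gripper_width: -0.0002
grasp_force: 0.0
```

play_rows:
  motion:
    - [255,26,-54,0,0,0,0]
    - [255,52,-108,0,0,0,0]
    - [255,75,-154,0,0,0,0]
    - [255,80,-164,0,0,0,0]
    - [255,80,-164,0,0,0,0]
    - [255,80,-164,0,0,0,0]

```text
t: 2.9
tool_pos: [0.4787, -0.0486, 0.4046]
tool_rot: [[-0.747, 0.665, -0.001], [0.665, 0.747, 0.001], [0.001, -0.0, -1.0]]
force: [-0.9, -1.0, 0.3]
gripper_width: -0.0
grasp_force: 0.0
```

Run:
```python
from h import *
np.set_printoptions(precision=4,suppress=True)
s=ctrl.sense();print(s['t'],s['tool_pos'],s['tool_rot'],s['joints'],s['gripper_width'],s['force'])
snap('wrist','w0.png')
Z=dict(spindle=.097,disc_slot=.097,disc_pin=.137,bar_tab=.117,collar=.02)
for k,z in Z.items():
    for r in ctrl.place_of('wrist',k)[:2]: print(k,round(r['p'],2),np.round(r['xy'],1),atz('wrist',r['xy'],z))
print(ctrl.camera_info('wrist'))
```

```text
2.9 [ 0.4787 -0.0486  0.4046] [[-0.7467  0.6652 -0.0008]
 [ 0.6652  0.7467  0.0006]
 [ 0.001  -0.0001 -1.    ]] [-13.5087   1.1816 -18.7132  70.1585   0.0238  28.1887] -4.540629507403461e-05 [-0.8657 -0.9942  0.3301]
spindle 0.92 [329.9 228.8] [ 0.5312 -0.0316  0.097 ]
disc_slot 0.71 [399.8 224.4] [0.574  0.0217 0.097 ]
disc_pin 0.63 [263.7 249.5] [ 0.4938 -0.0774  0.137 ]
bar_tab 0.16 [ 87.8 296.3] [ 0.4181 -0.2679  0.117 ]
collar 0.84 [366.5 123. ] [0.4947 0.0676 0.02  ]
{'fx': 325.19226210127806, 'fy': 325.19226210127806, 'cx': 278.63613506706866, 'cy': 210.67437636230025, 'T': array([[ 0.6661,  0.7096,  0.2299,  0.4205],
       [ 0.7459, -0.6343, -0.2034,  0.0034],
       [ 0.0015,  0.3069, -0.9517,  0.3737],
       [ 0.    ,  0.    ,  0.    ,  1.    ]])}
```

View pics/w0.png

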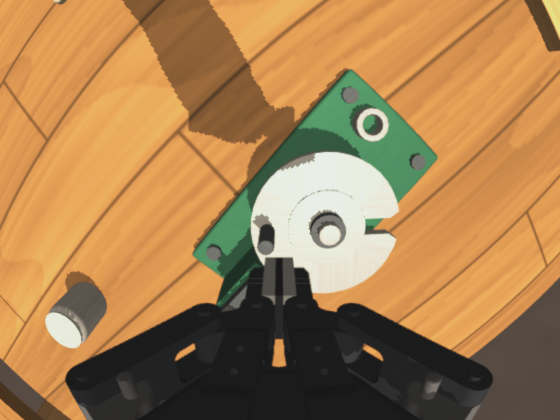

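The wrist view shows the pin at (265,240), the spindle at (329,230), the slot at (385,225) and the collar at (372,124). Pin-to-slot comes out at 127 mm against 125 expected. The spindle is about (0.530,-0.034) and the bar heading about -83°. I'll descend behind the pin and work out the arc.

play_rows:
  motion:
    - [255,21,-21,0,0,0,8]
    - [255,42,-42,0,0,0,15]
    - [255,42,-42,-20,0,0,15]
    - [255,42,-42,-50,0,0,15]
    - [255,42,-42,-80,0,0,15]
    - [255,42,-42,-100,0,0,15]
    - [255,42,-42,-112,0,0,15]
    - [255,42,-42,-117,0,0,15]
    - [255,42,-42,-117,0,0,15]

```text
t: 4.32
tool_pos: [0.5216, -0.0916, 0.288]
tool_rot: [[-0.893, 0.45, 0.001], [0.45, 0.893, -0.0], [-0.001, 0.0, -1.0]]
force: [-0.0, -0.1, 0.3]
gripper_width: 0.0002
grasp_force: 0.0
```

Run:
```python
from h import *
s=ctrl.sense();print(s['t'],s['tool_pos'],s['force'],s['joints'])
S=np.array([.530,-.034])
def F(p):
    a=np.radians(p); t=np.array([np.sin(a),-np.cos(a)])
    return S+.055*np.array([np.cos(a),np.sin(a)])-.018*t
ps=np.arange(-117,-258,-6)
print(F(-117))
for i in range(0,len(ps)-1,10):
    for p in ps[i+1:i+11]: print(p,np.round((F(p)-F(ps[i]))*1e3).astype(int),p-ps[i])
    print()
```

```text
4.325 [ 0.52155867 -0.09162822  0.28803282] [-0.00846707 -0.08914505  0.26503331] [-1.69599495e+01  1.14783069e+01 -2.20806883e+01  5.64104124e+01
 -1.40664833e-03  9.80254922e+00]
[ 0.52106864 -0.09117719]
-123 [-6  1] -6
-129 [-12   3] -12
-135 [-17   6] -18
-141 [-22   9] -24
-147 [-27  12] -30
-153 [-32  16] -36
-159 [-36  21] -42
-165 [-40  26] -48
-171 [-43  31] -54
-177 [-45  36] -60

-183 [-2  6] -6
-189 [-3 12] -12
-195 [-4 18] -18
-201 [-4 24] -24
-207 [-3 30] -30
-213 [-2 36] -36
-219 [ 0 41] -42
-225 [ 2 47] -48
-231 [ 5 52] -54
-237 [ 9 57] -60

-243 [4 5] -6
-249 [9 9] -12
-255 [13 12] -18
```

play_rows:
  motion:
    - [255,-6,1,0,0,0,-6]
    - [255,-12,3,0,0,0,-12]
    - [255,-17,6,0,0,0,-18]
    - [255,-22,9,0,0,0,-24]
    - [255,-27,12,0,0,0,-30]
    - [255,-32,16,0,0,0,-36]
    - [255,-36,21,0,0,0,-42]
    - [255,-40,26,0,0,0,-48]
    - [255,-43,31,0,0,0,-54]
    - [255,-45,36,0,0,0,-60]

```text
t: 5.58
tool_pos: [0.4765, -0.0562, 0.289]
tool_rot: [[-0.052, 0.999, 0.001], [0.999, 0.052, -0.003], [-0.003, 0.001, -1.0]]
force: [-1.2, -3.1, 0.5]
gripper_width: -0.0005
grasp_force: 1.3
```

Run:
```python
from h import *
np.set_printoptions(precision=4,suppress=True)
s=ctrl.sense();print(s['t'],s['tool_pos'],s['force'])
for n in ('top','wrist'):
    ctrl.get_image(n)
    for k,z in dict(disc_pin=.137,disc_slot=.097,spindle=.097).items():
        for r in ctrl.place_of(n,k)[:1]:
            q=atz(n,r['xy'],z); print(n,k,round(r['p'],2),q,np.degrees(np.arctan2(q[1]+.034,q[0]-.53)))
```

```text
5.575 [ 0.4765 -0.0562  0.289 ] [-1.1807 -3.1405  0.5079]
top disc_pin 0.72 [ 0.4679 -0.0386  0.137 ] -175.7882631510423
top disc_slot 0.65 [ 0.5987 -0.0211  0.097 ] 10.590909434983391
top spindle 0.92 [ 0.5195 -0.0331  0.097 ] 175.26580888289382
wrist disc_pin 0.65 [ 0.4732 -0.0386  0.137 ] -175.3590329617681
wrist spindle 0.6 [ 0.5288 -0.0336  0.097 ] 162.66231193378835
```

Contact is gentle at about 3 N and the disc follows as planned, so I'll continue.

play_rows:
  motion:
    - [255,-2,6,0,0,0,-6]
    - [255,-3,12,0,0,0,-12]
    - [255,-4,18,0,0,0,-18]
    - [255,-4,24,0,0,0,-24]
    - [255,-3,30,0,0,0,-30]
    - [255,-2,36,0,0,0,-36]
    - [255,0,41,0,0,0,-42]
    - [255,2,47,0,0,0,-48]
    - [255,5,52,0,0,0,-54]
    - [255,9,57,0,0,0,-60]

```text
t: 7.22
tool_pos: [0.4851, 0.0013, 0.2876]
tool_rot: [[0.838, 0.545, -0.001], [0.545, -0.838, -0.001], [-0.002, -0.0, -1.0]]
force: [-1.9, -2.1, 1.1]
gripper_width: 0.0002
grasp_force: 1.1
```

play_rows:
  motion:
    - [255,4,5,0,0,0,-6]
    - [255,9,9,0,0,0,-12]
    - [255,13,12,0,0,0,-18]
    - [255,13,12,0,0,0,-18]

```text
t: 7.72
tool_pos: [0.4985, 0.0135, 0.2875]
tool_rot: [[0.964, 0.264, -0.0], [0.264, -0.964, 0.0], [-0.0, -0.001, -1.0]]
force: [-0.0, -0.1, -0.2]
gripper_width: 0.0
grasp_force: 0.0
```

Run:
```python
from h import *
np.set_printoptions(precision=4,suppress=True)
s=ctrl.sense();print(s['t'],s['tool_pos'],s['force'],s['joints'])
for n in ('top','side','wrist'):
    im,d=snap(n,n+'2.png')
    for k,z in dict(disc_pin=.137,disc_slot=.097,spindle=.097,bar_tab=.117).items():
        for r in ctrl.place_of(n,k)[:1]:
            q=atz(n,r['xy'],z); print(n,k,round(r['p'],2),q,np.degrees(np.arctan2(q[1]+.034,q[0]-.53)))
    if n=='top': t=cv2.resize(im[160:270,220:360],None,fx=5.5,fy=5.5,interpolation=cv2.INTER_CUBIC); cv2.imwrite('pics/top2c.png',t[:,:,::-1])
```

```text
7.725 [0.4985 0.0135 0.2875] [-0.0059 -0.1469 -0.233 ] [ -5.8916   8.5531 -25.748   55.7192   0.0261 158.773 ]
top disc_slot 0.83 [ 0.5476 -0.1081  0.097 ] -76.65879816549106
top spindle 0.69 [ 0.5246 -0.0371  0.097 ] -150.07017449801327
top bar_tab 0.61 [ 0.5404 -0.1645  0.117 ] -85.44331859240506
side disc_pin 0.67 [0.5107 0.032  0.137 ] 106.31994025260407
side disc_slot 0.92 [ 0.5425 -0.1138  0.097 ] -81.12432691345514
side spindle 0.76 [ 0.5289 -0.0326  0.097 ] 128.27247437276472
wrist disc_pin 0.91 [0.5149 0.0201 0.137 ] 105.64099256407977
wrist disc_slot 0.64 [0.4953 0.0164 0.097 ] 124.56699652604786
wrist spindle 0.92 [ 0.5303 -0.034   0.097 ] -7.427879516983599
```

View pics/wrist2.png

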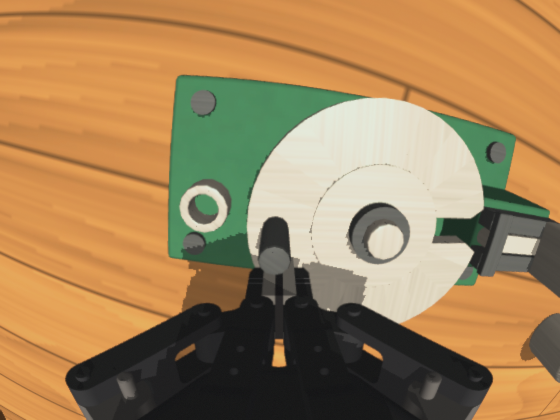

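View pics/top2c.png

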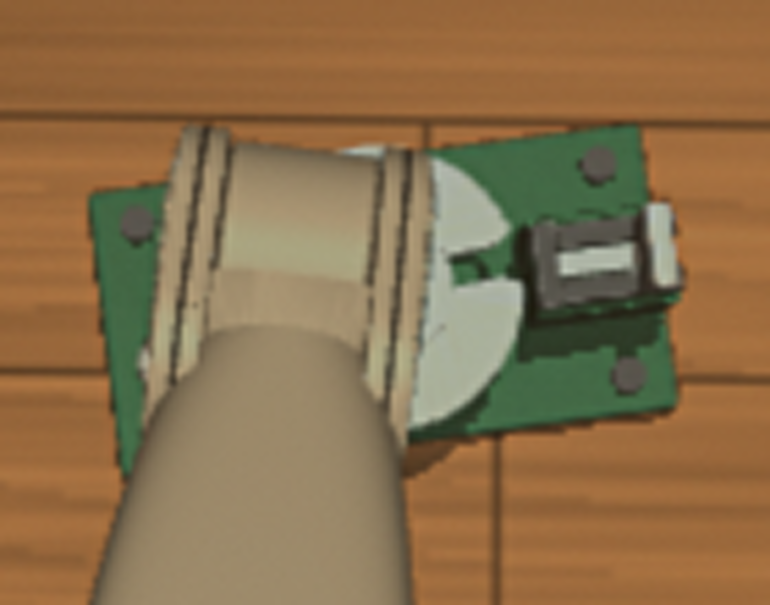

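The wrist view shows the pin at (275,262), the slot running from (437,231) to the rim near (478,233), and the bridge and bar at about (520,245). In the top crop the slot is aimed slightly low of, or near, the bar. I'll compute the residual angle.

Run:
```python
from h import *
np.set_printoptions(precision=4,suppress=True)
S=np.array([.530,-.034])
def a(n,l,xy,z):
    q=atz(n,xy,z); print(n,l,q[:2],np.hypot(*(q[:2]-S)),np.degrees(np.arctan2(*(q[:2]-S)[::-1])))
    return q
W=lambda l,xy,z:a('wrist',l,xy,z)
b1=W('bolt far L',(203,102),.025);b2=W('bolt far R',(497,152),.025);b3=W('bolt near L',(195,243),.025)
d=b2-b1;print('heading',np.degrees(np.arctan2(d[1],d[0])))
W('slot in a',(440,218),.097);W('slot in b',(434,243),.097);W('mouth a',(484,209),.097);W('mouth b',(471,253),.097)
W('bar',(522,245),.097)
def T(l,x,y,z): return a('top',l,(220+(x+.5)/5.5-.5,160+(y+.5)/5.5-.5),z)
e1=T('tl',92,195,.02);e2=T('tr',638,127,.02);d=e2-e1;print('heading',np.degrees(np.arctan2(d[1],d[0])))
e1=T('bolt',137,224,.025);e2=T('bolt r',600,166,.025);d=e2-e1;print('heading',np.degrees(np.arctan2(d[1],d[0])))
T('mouth a',508,232,.097);T('mouth b',521,283,.097);T('bar',597,260,.097);T('tab',661,245,.137)
```

```text
wrist bolt far L [0.5668 0.0879] 0.12738409910098686 73.19677853226838
wrist bolt far R [ 0.6004 -0.1484] 0.13432085967686896 -58.4051053112894
wrist bolt near L [0.4591 0.0718] 0.12735351969126196 123.83512354421264
heading -81.92170207354235
wrist slot in a [ 0.5447 -0.0687] 0.0376380020616025 -67.05784491217723
wrist slot in b [ 0.5295 -0.0715] 0.037488482740882276 -90.72563930760747
wrist mouth a [ 0.558 -0.097] 0.06893527704547844 -66.06043627844898
wrist mouth b [ 0.5296 -0.1013] 0.06730271508308498 -90.38193830532269
wrist bar [ 0.5443 -0.1431] 0.11001395857364497 -82.51027707840332
top tl [0.5796 0.1114] 0.15363536540637526 71.14869309663894
top tr [ 0.6188 -0.1709] 0.16318896445056394 -57.04019827079167
heading -82.10667416672347
top bolt [0.5643 0.0877] 0.12646869040382658 74.24680037686986
top bolt r [ 0.5975 -0.1506] 0.13468883206140264 -59.94028051475845
heading -82.08474654571016
top mouth a [ 0.5548 -0.0967] 0.0674182331744777 -68.41363435692114
top mouth b [ 0.5299 -0.1031] 0.06913590975721846 -90.1073837385857
top bar [ 0.5416 -0.1403] 0.10688465189088814 -83.76839481894896
top tab [ 0.5452 -0.1657] 0.13261629059608399 -83.42481104982144
```

The heading is -82° and the slot is at about -78.5°, so the disc needs roughly 3.5° more. I'll nudge it slowly.

Run:
```python
from h import *
S=np.array([.530,-.034])
def F(p):
    a=np.radians(p); t=np.array([np.sin(a),-np.cos(a)])
    return S+.055*np.array([np.cos(a),np.sin(a)])-.018*t
for p in (-257,-259,-261,-262): print(p,np.round((F(p)-F(-255))*1e3,1),p+255)
```

```text
-257 [1.7 1.1] -2
-259 [3.5 2.1] -4
-261 [5.2 3. ] -6
-262 [6.1 3.5] -7
```

play_rows:
  motion:
    - [255,0.9,0.5,0,0,0,-1]
    - [255,1.7,1.1,0,0,0,-2]
    - [255,2.6,1.6,0,0,0,-3]
    - [255,3.5,2.1,0,0,0,-4]
    - [255,4.3,2.6,0,0,0,-5]
    - [255,5.2,3,0,0,0,-6]
    - [255,6,3.4,0,0,0,-7]
    - [255,6,3.4,0,0,0,-7]

```text
t: 9.48
tool_pos: [0.5044, 0.0167, 0.2877]
tool_rot: [[0.99, 0.143, 0.0], [0.143, -0.99, -0.0], [0.0, 0.0, -1.0]]
force: [-0.6, -1.8, 0.4]
gripper_width: -0.0
grasp_force: 0.6
```

Run:
```python
from h import *
np.set_printoptions(precision=4,suppress=True)
print(ctrl.sense()['joints'])
for n in ('side','wrist'):
    im,d=snap(n,n+'3.png')
    for k,z in dict(disc_pin=.137,disc_slot=.097).items():
        for r in ctrl.place_of(n,k)[:1]:
            q=atz(n,r['xy'],z); print(n,k,round(r['p'],2),q,np.degrees(np.arctan2(q[1]+.034,q[0]-.53)))
cv2.imwrite('pics/w3c.png',cv2.resize(im[170:300,400:560],None,fx=4,fy=4,interpolation=cv2.INTER_CUBIC)[:,:,::-1])
```

```text
[ -5.4404   9.1247 -25.043   55.825   -0.0003 166.3402]
side disc_pin 0.65 [0.5156 0.0276 0.137 ] 103.18591375352398
side disc_slot 0.55 [ 0.5451 -0.1122  0.097 ] -79.05584721927012
wrist disc_pin 0.6 [0.5209 0.0218 0.137 ] 99.2382959442056
```

View pics/w3c.png

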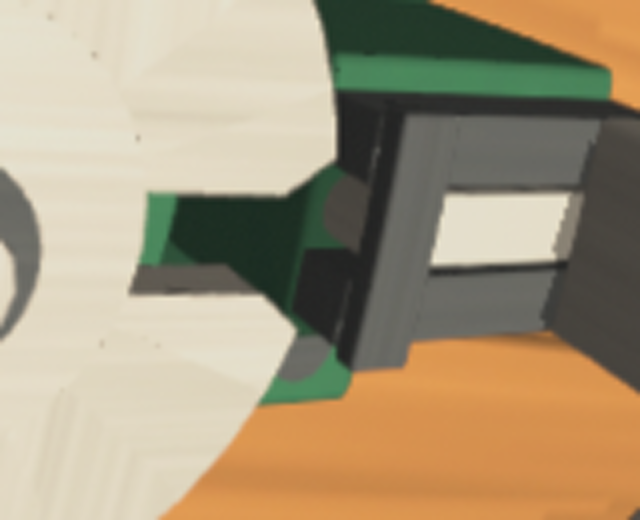

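The crop shows the slot lined up with the bar: mouth corners at (337,160) and (297,328), bar strip around (510,230). Now the numeric check.

Run:
```python
from h import *
S=np.array([.530,-.034])
def W(x,y):
    q=atz('wrist',(400+(x+.5)/4-.5,170+(y+.5)/4-.5),.097)[:2]; return q
for l,c in dict(mouth=((337,160),(297,328)),inner=((148,193),(130,292)),bar=((446,192),(431,266)),bar2=((575,193),(555,262))).items():
    m=(W(*c[0])+W(*c[1]))/2; v=m-S; print(l,m,np.hypot(*v),np.degrees(np.arctan2(v[1],v[0])),np.hypot(*(W(*c[0])-W(*c[1]))))
```

```text
mouth [ 0.53617799 -0.10123545] 0.06751868906034322 -84.75006704535024 0.027348620832363415
inner [ 0.53266942 -0.06879313] 0.034895386486345194 -85.61271294000805 0.015167026554546607
bar [ 0.541854   -0.12576062] 0.09252312804155971 -82.63907191570203 0.012560345712119307
bar2 [ 0.54591089 -0.15721255] 0.12423562173471486 -82.6419059434091 0.012523820676507418
```

The slot is within about 2° of the bar, so the bar will self-centre. I'll retreat from the pin, lift, and go round to the outer side of the tab.

play_rows:
  motion:
    - [255,-10,-1,0,0,0,0]
    - [255,-20,-3,0,0,0,0]
    - [255,-20,-3,20,0,0,0]
    - [255,-20,-3,55,0,0,0]
    - [255,-15,-20,80,0,0,8]
    - [255,-3,-60,80,0,0,18]
    - [255,10,-110,80,0,0,28]
    - [255,30,-160,80,0,0,38]
    - [255,44,-205,80,0,0,48]
    - [255,48,-221,80,0,0,58]

```text
t: 11.02
tool_pos: [0.5525, -0.2068, 0.3678]
tool_rot: [[0.4, 0.916, 0.001], [0.916, -0.4, -0.001], [-0.0, 0.001, -1.0]]
force: [0.2, -0.3, -0.0]
gripper_width: 0.0002
grasp_force: 0.0
```

play_rows:
  motion:
    - [255,0,0,0,0,0,10]
    - [255,0,0,0,0,0,20]
    - [255,0,0,0,0,0,30]
    - [255,0,0,0,0,0,32]
    - [255,0,0,0,0,0,32]

```text
t: 11.65
tool_pos: [0.552, -0.2042, 0.3678]
tool_rot: [[-0.141, 0.99, 0.0], [0.99, 0.141, 0.0], [0.0, 0.0, -1.0]]
force: [0.2, -0.1, -0.2]
gripper_width: 0.0001
grasp_force: 0.0
```

Run:
```python
from h import *
np.set_printoptions(precision=4,suppress=True)
for n in ('side','wrist','top'):
    im,d=snap(n,n+'4.png')
    for k,z in dict(disc_pin=.137,disc_slot=.097,bar_tab=.117).items():
        for r in ctrl.place_of(n,k)[:1]:
            q=atz(n,r['xy'],z); print(n,k,round(r['p'],2),q,np.degrees(np.arctan2(q[1]+.034,q[0]-.53)))
```

```text
side disc_pin 0.83 [0.518 0.026 0.137] 101.32671172473464
side bar_tab 0.6 [ 0.5483 -0.1634  0.117 ] -81.95859215788794
wrist disc_slot 0.96 [ 0.5372 -0.1032  0.097 ] -84.04600550964382
wrist bar_tab 0.59 [ 0.5454 -0.1658  0.117 ] -83.34449627693894
top disc_pin 0.89 [0.5204 0.0242 0.137 ] 99.31863270037381
top disc_slot 0.74 [ 0.5365 -0.1031  0.097 ] -84.65795345207465
top bar_tab 0.49 [ 0.5477 -0.1555  0.117 ] -81.69319908161944
```

View pics/wrist4.png

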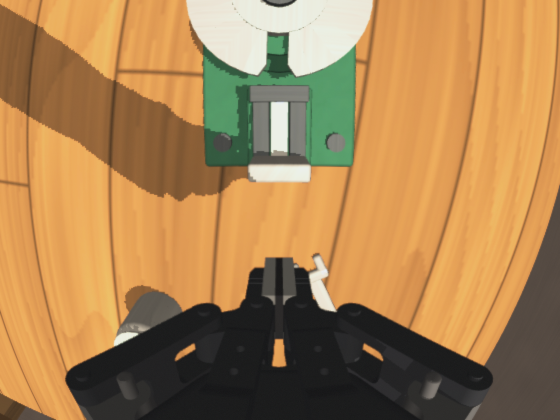

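The fingers are centred behind the tab at (280,172), and the slot at (278,70) is in line with the bar. I'll descend and push slowly.

play_rows:
  motion:
    - [255,0,0,-20,0,0,0]
    - [255,0,0,-50,0,0,0]
    - [255,0,0,-72,0,0,0]
    - [255,0,0,-80,0,0,0]
    - [255,-0.8,6,-80,0,0,0]
    - [255,-1.5,11,-80,0,0,0]
    - [255,-2,15,-80,0,0,0]
    - [255,-2.4,18,-80,0,0,0]
    - [255,-2.7,21,-80,0,0,0]
    - [255,-3.1,24,-80,0,0,0]

```text
t: 13.5
tool_pos: [0.5494, -0.1806, 0.288]
tool_rot: [[-0.143, 0.99, 0.0], [0.99, 0.143, -0.002], [-0.002, 0.0, -1.0]]
force: [-0.2, -3.5, -0.1]
gripper_width: -0.0001
grasp_force: 1.3
```

play_rows:
  motion:
    - [255,-0.4,3,0,0,0,0]
    - [255,-0.8,6,0,0,0,0]
    - [255,-1.2,9,0,0,0,0]
    - [255,-1.6,12,0,0,0,0]
    - [255,-1.9,14,0,0,0,0]
    - [255,-2.1,16,0,0,0,0]
    - [255,-2.3,18,0,0,0,0]
    - [255,-2.6,20,0,0,0,0]

```text
t: 14.5
tool_pos: [0.5467, -0.1601, 0.2877]
tool_rot: [[-0.143, 0.99, 0.0], [0.99, 0.143, -0.0], [-0.0, 0.0, -1.0]]
force: [-0.0, -2.8, 3.3]
gripper_width: -0.0003
grasp_force: 1.3
```

play_rows:
  motion:
    - [255,-0.3,2,0,0,0,0]
    - [255,-0.5,4,0,0,0,0]
    - [255,-0.8,6,0,0,0,0]
    - [255,-1,8,0,0,0,0]
    - [255,-1.3,10,0,0,0,0]
    - [255,-1.4,11,0,0,0,0]
    - [255,-1.6,12,0,0,0,0]
    - [255,-1.7,13,0,0,0,0]

```text
t: 15.5
tool_pos: [0.5449, -0.1472, 0.2877]
tool_rot: [[-0.143, 0.99, -0.0], [0.99, 0.143, 0.0], [0.0, -0.0, -1.0]]
force: [-0.6, -2.4, 1.4]
gripper_width: -0.0002
grasp_force: 1.3
```

play_rows:
  motion:
    - [255,-0.1,1,0,0,0,0]
    - [255,-0.1,1,0,0,0,0]

```text
t: 15.75
tool_pos: [0.5448, -0.1461, 0.2876]
tool_rot: [[-0.143, 0.99, -0.0], [0.99, 0.143, 0.0], [0.0, -0.0, -1.0]]
force: [-0.2, -2.3, 0.9]
gripper_width: -0.0001
grasp_force: 1.1
```

play_rows:
  motion:
    - [255,-0.1,1,0,0,0,0]
    - [255,-0.1,1,0,0,0,0]

```text
t: 16.0
tool_pos: [0.5447, -0.1452, 0.2876]
tool_rot: [[-0.143, 0.99, -0.0], [0.99, 0.143, 0.0], [0.0, -0.0, -1.0]]
force: [-0.4, -2.5, 2.7]
gripper_width: 0.0001
grasp_force: 1.1
```

Contact is still free at about 2.5 N. I'll go on in 1 mm steps until the force rises.

play_rows:
  motion:
    - [255,-0.1,1,0,0,0,0]
    - [255,-0.1,1,0,0,0,0]

```text
t: 16.25
tool_pos: [0.5446, -0.1442, 0.2876]
tool_rot: [[-0.143, 0.99, -0.0], [0.99, 0.143, 0.0], [0.0, -0.0, -1.0]]
force: [-1.2, -2.2, 1.8]
gripper_width: -0.0005
grasp_force: 1.1
```

play_rows:
  motion:
    - [255,-0.1,1,0,0,0,0]
    - [255,-0.1,1,0,0,0,0]

```text
t: 16.5
tool_pos: [0.5445, -0.1433, 0.2876]
tool_rot: [[-0.143, 0.99, -0.0], [0.99, 0.143, -0.0], [-0.0, -0.0, -1.0]]
force: [-0.6, -3.0, 1.6]
gripper_width: -0.0001
grasp_force: 1.4
```

play_rows:
  motion:
    - [255,-0.1,0.7,0,0,0,0]
    - [255,-0.1,0.7,0,0,0,0]

```text
t: 16.75
tool_pos: [0.5444, -0.143, 0.2877]
tool_rot: [[-0.143, 0.99, -0.0], [0.99, 0.143, -0.002], [-0.002, -0.001, -1.0]]
force: [-1.1, -4.7, 1.1]
gripper_width: -0.0004
grasp_force: 2.4
```

play_rows:
  motion:
    - [255,-0.1,0.7,0,0,0,0]
    - [255,-0.1,0.7,0,0,0,0]

```text
t: 17.0
tool_pos: [0.5444, -0.1427, 0.2877]
tool_rot: [[-0.142, 0.99, -0.0], [0.99, 0.142, -0.003], [-0.003, -0.001, -1.0]]
force: [-0.9, -6.8, 0.6]
gripper_width: 0.0004
grasp_force: 3.2
```

Run:
```python
from h import *
im,d=snap('wrist','w5.png')
```

```text
(no output)
```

View pics/w5.png

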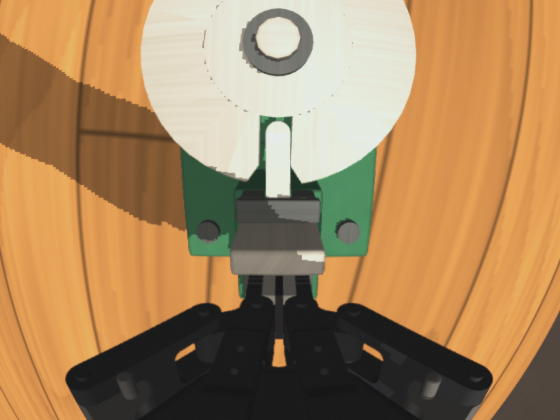

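The bar's round nose is at (278,125), near the slot's inner end, and the tab is against the bridge. The force has risen and motion has stopped, so the bar is home. I'll back off, lift clear and verify.

play_rows:
  motion:
    - [255,0.7,-5,0,0,0,0]
    - [255,2.5,-18,0,0,0,0]
    - [255,4,-30,0,0,0,0]
    - [255,4,-30,30,0,0,0]
    - [255,4,-30,80,0,0,0]
    - [255,4,-30,120,0,0,0]
    - [255,4,-30,120,0,0,0]
    - [255,4,-30,120,0,0,0]

```text
t: 18.05
tool_pos: [0.5482, -0.1722, 0.4073]
tool_rot: [[-0.143, 0.99, -0.0], [0.99, 0.143, 0.0], [0.001, -0.0, -1.0]]
force: [-0.5, -0.7, 0.0]
gripper_width: 0.0001
grasp_force: 0.0
```

Run:
```python
from h import *
np.set_printoptions(precision=4,suppress=True)
for n in('wrist','top'):
    snap(n,n+'6.png')
    for k,z in dict(bar_tab=.117,collar=.02,tin=0,offcut=0,spanner=0).items():
        for r in ctrl.place_of(n,k)[:1]:
            q=atz(n,r['xy'],z); print(n,k,round(r['p'],2),q,np.hypot(q[0]-.53,q[1]+.034))
```

```text
wrist bar_tab 0.73 [ 0.4552 -0.2977  0.117 ] 0.27407953543870833
wrist tin 0.88 [ 0.4175 -0.3936  0.    ] 0.3768405613536162
wrist spanner 0.78 [ 0.6382 -0.3521  0.    ] 0.33601452679161986
top bar_tab 0.48 [ 0.53   -0.1176  0.117 ] 0.08359567309091072
top collar 0.49 [0.4927 0.0718 0.02  ] 0.11218161819892253
top tin 0.88 [ 0.4154 -0.3918  0.    ] 0.3757001656361857
top offcut 0.76 [0.5451 0.4215 0.    ] 0.4557130684083153
```

View pics/wrist6.png

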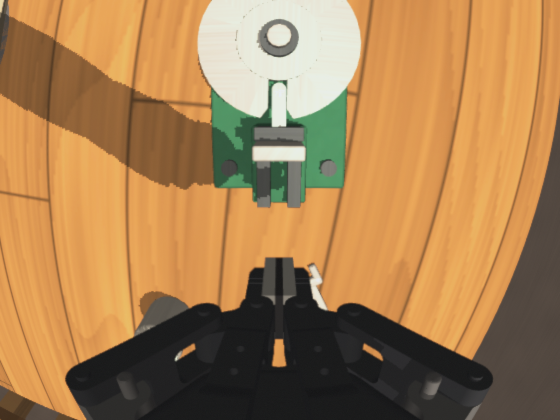

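The bar is in the slot (nose at (279,88)), the tab at (279,153) is against the bridge, the hand is clear and the loose things are undisturbed.

```bash
python3 -c "from workcell import ctrl; print(ctrl.hand_in())"
```

```text
the job is handed in; nothing more can be done
None
```

The spindle is locked: the disc's slot was turned to face the bar, the bar was pushed fully home, and the job was handed in with the hand clear and no sign that the loose things had moved; the hand-in gave no verdict.

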